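Push the vial row home on the feed rail and shut the gate

TASK

With the fingertips push the row of five clear-capped vials along the feed rail, keeping them upright, until the row is closed up and its front vial is fully home against the end stop; then, from behind the row, swing the gate fully shut across the lane so that it holds them there. Only push: do not lift any vial out of the lane, and leave the things standing round the rail where they are.

Things in the scene. Friction and masses are not known exactly. Their poses are not given: they have to be found in the camera images.
- rail: Heavy fixed aluminium vial feed rail, plate 90 x 320 x 6 mm. Origin on the bench under the lane; y runs along the lane, end stop at -y, open mouth at +y (+0.155); x across, gate pivot on the -x side. Slippery black lane floor 8 mm above the bench. Side guides: inner faces 24 mm, outer faces 40 mm apart (46 mm at the flared mouth), tops 22 mm above the bench; above that the vials are open to a fingertip.
- stop_face (a point): Centre of the end stop's face that the front vial must meet (rail frame x 0, y -0.140; 26 mm above the bench). The stop block's screws reach 41 mm above the bench.
- gate (a joint): Angle of the swing gate (rad) about its upright pivot. 0 = shut: arm straight across the lane (towards rail +x) at a rest pin, 2.5 mm behind the fifth vial of a row that is home; 1.57 = arm points to the mouth (rail +y); 2.1 = folded outwards, its limit. Seen from above it shuts clockwise. Light friction (0.5 N at the pin); it stays where it is left.
- gate_pivot (a point): The gate's pivot axis at the arm's mid-height (rail frame x -0.034, y -0.023; 29 mm above the bench). The pivot is 20 mm across, 38 mm high.
- gate_pin (a point): Dark upright pin near the free end of the gate arm, 12 mm across, 56 mm from the pivot axis; the point is on its axis 44 mm above the bench, its top is at 55 mm. The arm is a flat steel bar 8 mm wide, 26 to 32 mm above the bench, from the pivot to 14 mm beyond the pin.
- row_vial_a_mid (a point): One of the five clear-capped glass vials that stand touching in the lane (any order): 22 mm across, glass 36 mm and cap to 40 mm tall, 10 to 25 g. The point is on its axis, 18 mm above the lane floor (26 mm above the bench).
- row_vial_b_mid (a point): One of the five clear-capped glass vials that stand touching in the lane (any order): 22 mm across, glass 36 mm and cap to 40 mm tall, 10 to 25 g. The point is on its axis, 18 mm above the lane floor (26 mm above the bench).
- row_vial_c_mid (a point): One of the five clear-capped glass vials that stand touching in the lane (any order): 22 mm across, glass 36 mm and cap to 40 mm tall, 10 to 25 g. The point is on its axis, 18 mm above the lane floor (26 mm above the bench).
- row_vial_d_mid (a point): One of the five clear-capped glass vials that stand touching in the lane (any order): 22 mm across, glass 36 mm and cap to 40 mm tall, 10 to 25 g. The point is on its axis, 18 mm above the lane floor (26 mm above the bench).
- row_vial_e_mid (a point): One of the five clear-capped glass vials that stand touching in the lane (any order): 22 mm across, glass 36 mm and cap to 40 mm tall, 10 to 25 g. The point is on its axis, 18 mm above the lane floor (26 mm above the bench).
- spare_vial: Bystander: red-capped vial, 22 mm across, 40 mm tall, on the bench beside the rail. Origin under its centre.
- spare_vial_2: Bystander: blue-capped vial, 22 mm across, 40 mm tall, on the bench beside the rail. Origin under its centre.
- septa_box: Bystander: small lidded box, 49 x 69 x 32 mm, beyond the stop end of the rail. Origin under its centre.
- boat: Bystander: shallow white weighing boat, 64 x 64 x 11 mm. Origin under its centre.
- bottle: Bystander: small screw-capped bottle, 42 mm across, 91 mm tall. Origin under its centre.
There are look-alikes about, which are no part of the job. What is shaped like the part that bears row_vial_e_mid but brown or pink is not meant.

How it is judged:
On the way, in this order (a step that is already met when the one before it is completed fails the run):
1. all five vials are home against the end stop and one another (within about 3.5 mm over the row), upright, with the gate still open (y of each of row_vial_a_mid, row_vial_b_mid, row_vial_c_mid, row_vial_d_mid, row_vial_e_mid in the frame of rail below -0.0375 m and angle between each of row_vial_a_mid, row_vial_b_mid, row_vial_c_mid, row_vial_d_mid, row_vial_e_mid's own z axis and vertical below 0.12 rad and value of joint gate above 1.2 rad), for 0.2 s.
2. the gate is shut behind them (y of each of row_vial_a_mid, row_vial_b_mid, row_vial_c_mid, row_vial_d_mid, row_vial_e_mid in the frame of rail below -0.0375 m and value of joint gate below 0.08 rad), for 0.2 s.
At the end, for the whole second after the job is handed in: All five vials stand upright (within 0.12 rad) in the lane between the end stop and the gate, the rearmost no more than about 3.5 mm short of its place in a closed row; the gate is shut (within 0.08 rad) and at rest (all of step 2 and angle between each of row_vial_a_mid, row_vial_b_mid, row_vial_c_mid, row_vial_d_mid, row_vial_e_mid's own z axis and vertical below 0.12 rad and x of row_vial_a_mid in the frame of rail between -0.005 and 0.005 m and z of row_vial_a_mid in the frame of rail between 0.021 and 0.031 m and y of each of row_vial_a_mid, row_vial_b_mid, row_vial_c_mid, row_vial_d_mid, row_vial_e_mid in the frame of rail above -0.135 m and x of row_vial_b_mid in the frame of rail between -0.005 and 0.005 m and z of row_vial_b_mid in the frame of rail between 0.021 and 0.031 m and x of row_vial_c_mid in the frame of rail between -0.005 and 0.005 m and z of row_vial_c_mid in the frame of rail between 0.021 and 0.031 m and x of row_vial_d_mid in the frame of rail between -0.005 and 0.005 m and z of row_vial_d_mid in the frame of rail between 0.021 and 0.031 m and x of row_vial_e_mid in the frame of rail between -0.005 and 0.005 m and z of row_vial_e_mid in the frame of rail between 0.021 and 0.031 m and velocity of joint gate below 0.05 rad/s); the robot touches nothing.
It fails at once if a vial of the row is lifted (more than 12 mm) (z of any of row_vial_a_mid, row_vial_b_mid, row_vial_c_mid, row_vial_d_mid, row_vial_e_mid in the frame of rail above 0.038 m).
It fails at once if a vial of the row is tipped over (angle between any of row_vial_a_mid, row_vial_b_mid, row_vial_c_mid, row_vial_d_mid, row_vial_e_mid's own z axis and vertical above 0.5 rad).
It fails at once if the red-capped vial, blue-capped vial, septa box, weighing boat, small bottle: one of these is moved (more than 15 mm) (distance of any of spare_vial, spare_vial_2, septa_box, boat, bottle from where it was at the start of the episode above 0.015 m).
It also fails if it takes over 48 s, if anything falls off the work surface, if the arm or the gripper's body presses on something with over 40 N, if the wrist force passes 120 N, or if a joint passes its speed limit or range.

ROBOT

A 6-joint arm with a two-finger parallel gripper is mounted at the origin on a cart in front of the work surface, level with it; the furniture and walls round the work are solid. World frame = base frame: x ahead of the robot, y to its left, z up, the work surface at z = 0. Lengths are in m, angles in rad, forces in N, time in s.
With the tool pointing down it reaches from about 0.425 to 1.125 m from the base axis. Payload 14.9 kg.
Tool frame: the origin (TCP) lies at the very end of the fingers, on their centre line; the grasp point (between the pads) lies 19 mm behind it (r.grip_depth is the distance from the TCP to the grasp point, in m); z points along the fingers, y is the line along which they close (so a half turn about z gives the same grasp; the last joint's range is limited). The gripper opens to 91 mm and grips with 3 to 60 N. Pads are 32 mm wide; open, the fingers measure 118 mm over their backs; the gripper's body (76 mm by 178 mm) begins 60 mm behind the grasp point.
Start: joints at [-1.226, 0.379, 1.734, -0, 1.028, -0.033], TCP at [0.258, -0.651, 0.214] pointing down, gripper open.
Joint ranges: [-2.77, 2.77], [-0.74, 2.19], [0, 2.66], [-1.06, 4.2], [0.31, 2.87], [-3.08, 3.08]. Speed limits (rad/s): [1.89, 1.89, 2.39, 3.14, 3.14, 3.14].

INTERFACE

Orientations are given as a rotation vector (axis times angle).
In Python, from bench import telemetry, optics, ticket, models, r gives the robot as it stands.
- The arm moves only by the tool send_rows, never from a script. Its argument "steps" is text: rows parted by semicolons, each of 5 numbers parted by spaces: the closure, from 0 (fully open) to 1 (shut), then the shift along the tool's x, y, z scaled (see below), then the turn about the tool's z scaled (see below). In form: hand dx dy dz roll; .... A call has 1 to 5 rows; each row is the pose to reach, as a shift and turn from the pose commanded when the call began, along the tool's axes at that moment; what a row does not reach only later rows make up. The controller multiplies each number of a shift by 20 cm and each number of a turn by 90 degrees. A row lasts 1/12 s, in which the tool goes at most 41.7 mm and 7.16 degrees, less where a joint would pass 70% of its speed; a pose out of reach is approached as far as the arm can. A call with a number of a shift or a turn outside -1 to 1 is refused whole. A call with a gripper value outside its range is refused whole. The fingers move at their own pace and stop on an object; "squeeze" is the grip in N (left out, the last holds). Time passes only in rows, so rows that repeat a pose let the fingers close. It gives the time, the measured TCP pose, the force, the opening and the grip force at its end, in the units of the state.
- telemetry.get_state(): the state, without advancing time (a new reading comes with each control period).
- optics.capture(name): name is "scene" or "top" or "wrist"; returns (picture, depth): 384x512x3 uint8, red, green, blue; 384x512 float32, m along the optical axis (not along the pixel's ray), 0 where there is no reading.
- optics.calibration(name): a dict with "vertical_fov" (degrees; the focal length in pixels is half the picture's height over the tangent of half this angle, whatever the lens; pixels are square), "cx", "cy" (the principal point, pixels), "origin" and "orientation" of the camera in the world; the wrist camera has in their place "hand_eye" (4x4, takes a point from camera to tool coordinates, whose origin is the TCP and whose axes are the flange's). Camera axes: x right, y down, z forward; pixel columns grow to the right and rows downward; lengths in m; the calibration is good to about 2 mm. A picture is of the moment at which its call begins: read the wrist's pose just before it. calibration takes no time and is no camera call.
- ticket.sign_off(): hands the job in; it is judged then, once.
Trained networks look in the newest picture that a camera, given by its name, has taken for a name from the list of things; names that differ only in an ending like _2 or _b are one class to them, and where a whole thing is asked for, a point or a joint stands for the part that bears it (a point fixed in the world has none). Each returns a list of dicts, best first, with "p" (0 to 1); they miss things now and then, are a little off and sometimes report something else, mostly with a low value. They report only what shows in the picture. A call takes as long as a camera call. They do not tell look-alikes from the thing itself.
- models.regions_of(camera, target): "region" (384x512 bool, what is visible of it) and "extent" ([centre column, centre row, width, height] in pixels, round what is visible of it).
The state is a dict: "clock": time; "joint_positions": joint angles; "joint_vel": joint speeds; "joint_efforts": joint torques, N m; "tcp_pos": TCP position; "eef_rot": TCP orientation; "ft_force": force on the tool from outside, world axes, zero at the start; "ft_torque": the same for the moment, N m; "finger_gap": finger opening in m; "grip_force": force on a finger pad.
Only numpy, scipy, OpenCV 4.12 (cv2) and the standard library are available. Lean on these libraries where they do the work, as an engineer would, in place of code of your own. Each camera call takes 0.05 s, during which the arm holds its last target. There are 200 camera calls.

## Working session

There is one attempt and no reset: what is moved stays moved. The work goes in short steps, Python scripts to look and compute and a tool call to move; the robot and the scene stay as the last step left them, time stands still between calls to the robot, and variables do not carry over. Pictures are saved under pics/ and viewed, at most 10 in all, crops included, and the job is handed in when it is done.

Besides the shell and the picture viewer there is one more tool, called after "Emit:" by a JSON object that holds its "method" and its "body", one argument or row to a line. send_rows: Moves the arm, as the interface text tells. Shifts and turns lie within -1 to 1; 1 stands for 20 cm of shift or 90 degrees of turn. Its arguments: {"type":"object","properties":{"steps":{"type":"string"},"squeeze":{"type":"number"}},"required":["steps"]}

```bash
mkdir -p pics; cat > h.py <<'E'
import numpy as np, cv2
from scipy.spatial.transform import Rotation as R
from bench import telemetry, optics, ticket, models, r
def cam(n,shape=(384,512)):
    c=optics.calibration(n); f=shape[0]/2/np.tan(np.radians(c["vertical_fov"])/2); return c,f
def pose(n,c):
    if "hand_eye" in c:
        s=telemetry.get_state(); T=np.eye(4); T[:3,:3]=R.from_rotvec(s["eef_rot"]).as_matrix(); T[:3,3]=s["tcp_pos"]
        return T@np.array(c["hand_eye"])
    T=np.eye(4); o=np.array(c["orientation"]); T[:3,:3]=o if o.shape==(3,3) else R.from_rotvec(o).as_matrix(); T[:3,3]=c["origin"]; return T
def pts(n,d,T=None):
    c,f=cam(n); T=pose(n,c) if T is None else T
    v,u=np.mgrid[0:384,0:512]
    P=np.stack([(u-c["cx"])/f*d,(v-c["cy"])/f*d,d],-1)
    return P@T[:3,:3].T+T[:3,3]
def ray(n,u,v,z,T=None):
    c,f=cam(n); T=pose(n,c) if T is None else T
    k=T[:3,:3]@np.array([(u-c["cx"])/f,(v-c["cy"])/f,1]); return T[:3,3]+k*(z-T[2,3])/k[2]
def proj(n,p,T=None):
    c,f=cam(n); T=pose(n,c) if T is None else T
    q=T[:3,:3].T@(np.asarray(p)-T[:3,3]); return q[0]/q[2]*f+c["cx"],q[1]/q[2]*f+c["cy"]
def save(n,im): cv2.imwrite("pics/"+n+".png",im[...,::-1])
E
python3 - <<'E'
from h import *
print(telemetry.get_state())
for n in("scene","top","wrist"):
    print(n,optics.calibration(n))
im,d=optics.capture("scene"); im2,d2=optics.capture("top")
save("a",np.hstack([cv2.resize(im,(400,300)),cv2.resize(im2,(400,300))])); save("top1",im2)
np.savez("t.npz",im=im2,d=d2)
E
```

```text
{'clock': 0.0, 'joint_positions': array([-1.22631943e+00,  3.79388271e-01,  1.73480984e+00,  2.72663991e-06,
        1.02849696e+00, -3.32884044e-02]), 'joint_vel': array([-1.09336446e-03,  4.57607656e-05, -1.94678173e-04, -2.33856175e-03,
       -7.49552688e-04, -2.10597564e-03]), 'joint_efforts': array([-1.72657154e-03, -7.63721251e+01, -4.34367979e+01,  6.49591209e-02,
        4.24659520e-02, -4.46259264e-05]), 'tcp_pos': array([ 0.25805429, -0.65025383,  0.21328805]), 'eef_rot': array([-3.08464863e+00, -5.89663530e-01,  2.64637531e-04]), 'ft_force': array([ 1.01582626,  0.05867845, -0.75707307]), 'ft_torque': array([-0.0372691 ,  0.04163942,  0.00029114]), 'grip_force': 0.0, 'finger_gap': 0.0910186280818105}
scene {'vertical_fov': 55.27800603590691, 'cx': 253.3078141471621, 'cy': 193.85581199614415, 'origin': array([0.12390836, 0.67080543, 0.7418996 ]), 'orientation': array([-0.61535159,  2.62321689, -1.16408722])}
top {'vertical_fov': 51.55538068117278, 'cx': 255.11933129606422, 'cy': 196.1932220455512, 'origin': array([0.3764541 , 0.02683352, 1.15467848]), 'orientation': array([-2.14161861,  2.18111792, -0.12097801])}
wrist {'vertical_fov': 66.00019710377502, 'cx': 251.97023339037665, 'cy': 192.79763708854057, 'hand_eye': array([[-6.29667356e-04, -9.70402450e-01, -2.41492625e-01,
         6.75053757e-02],
       [ 9.99999780e-01, -5.60282673e-04, -3.55984117e-04,
         3.38600571e-04],
       [ 2.10143726e-04, -2.41492796e-01,  9.70402589e-01,
        -1.71031703e-01],
       [ 0.00000000e+00,  0.00000000e+00,  0.00000000e+00,
         1.00000000e+00]])}
```

View pics/a.png

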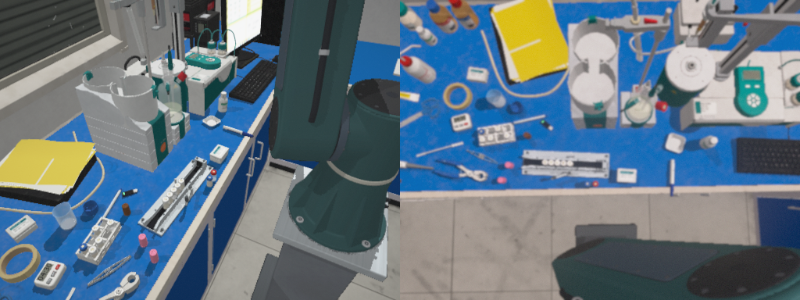

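View pics/top1.png

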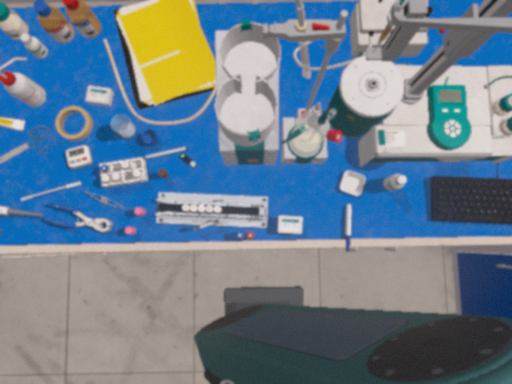

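Scene at left and top at right; the rail lies at top-image (157–268, 192–228) with white vial caps around (187–220, 208). The box is at (290,225), with red/blue caps near (245,236). I'll zoom in and get the numbers.

```bash
python3 - <<'E'
from h import *
z=np.load("t.npz"); im,d=z["im"],z["d"]
c=im[170:260,135:325]; save("z1",cv2.resize(c,None,fx=4.2,fy=4.2,interpolation=cv2.INTER_CUBIC))
P=pts("top",d)
for uv in[(160,195),(268,200),(265,226),(158,222),(187,208),(220,209),(290,225)]: print(uv,P[uv[1],uv[0]].round(3), ray("top",*uv,0.006).round(3))
for n in["rail","gate","row_vial_a_mid","gate_pin","stop_face","spare_vial","septa_box","boat","bottle"]:
    try:
        for o in models.regions_of("top",n)[:7]: print(n,round(o["p"],2),np.round(o["extent"],1))
    except Exception as e: print(n,e)
E
```

```text
(160, 195) [0.517 0.305 0.006] [0.517 0.305 0.006]
(268, 200) [ 0.497 -0.009  0.003] [ 0.496 -0.009  0.006]
(265, 226) [0.421 0.001 0.004] [0.421 0.001 0.006]
(158, 222) [0.438 0.31  0.007] [0.438 0.31  0.006]
(187, 208) [0.474 0.219 0.047] [0.477 0.227 0.006]
(220, 209) [0.469 0.127 0.05 ] [0.473 0.131 0.006]
(290, 225) [ 0.422 -0.069  0.03 ] [ 0.423 -0.071  0.006]
rail 0.96 [209.7 211.4 115.6  40.1]
gate 0.74 [250.8 235.2   6.8   2.2]
gate 0.49 [208.2 223.   29.5  10.4]
gate_pin 0.51 [206.9 224.6  26.1  14.7]
stop_face 0.87 [210.9 210.9 115.9  33.9]
spare_vial 0.59 [240.1 234.8   4.9   2.6]
septa_box 0.65 [293.4 225.1  22.3  18.7]
septa_box 0.22 [211.9 209.9 112.   38.7]
boat 0.59 [352.4 183.6  27.9  26.8]
bottle 0.64 [395.7 181.2  22.4  15.6]
```

View pics/z1.png

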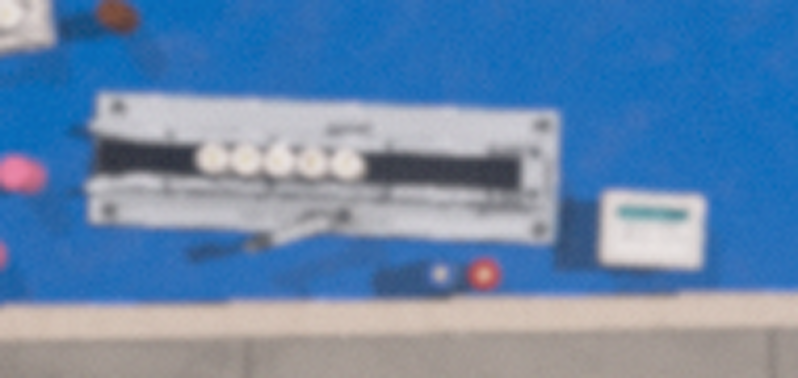

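The zoom (4.2x, offset 135,170) shows the vial caps at zoom (213–347, 155–165), and the gate pivot at (345,215). The gate pin is at (258,241), so the gate is open. The stop is at right (~520,170), blue and red spares are at (441,272) and (483,272), and the mouth is at left. Rail axes are nearly the world axes. Next I check clearance and work out the approach.

```bash
cat >> h.py <<'E'
def rows(p,yaw=None,cmd=None):
    """scaled tool-frame shift/turn to reach world p with tool-x yaw (deg)"""
    s=telemetry.get_state(); M=R.from_rotvec(s["eef_rot"]).as_matrix()
    d=M.T@(np.asarray(p)-s["tcp_pos"])/0.2
    y0=np.degrees(np.arctan2(M[1,0],M[0,0])); t=0 if yaw is None else -((yaw-y0+180)%360-180)/90
    return np.round(d,3),round(t,3),round(y0,2)
E
python3 - <<'E'
from h import *
z=np.load("t.npz"); P=pts("top",z["d"]); 
for ylo in np.arange(-0.6,0.4,0.1):
    m=(P[...,2]>0.09)&(P[...,0]>0.3)&(P[...,0]<0.7)&(P[...,1]>ylo)&(P[...,1]<ylo+.1)&(z["d"]>0)
    q=P[m]; print(round(ylo,1),len(q), q[q[:,0].argmin()].round(3) if len(q) else "", q[:,2].max().round(3) if len(q) else "")
print(rows([.45,-.3,.22],0)); print(rows([.46,.17,.2],0))
E
```

```text
-0.6 1455 [ 0.585 -0.552  0.125] 0.18
-0.5 2003 [ 0.587 -0.425  0.152] 0.187
-0.4 1736 [ 0.527 -0.369  0.092] 0.219
-0.3 1311 [ 0.588 -0.295  0.148] 0.222
-0.2 3526 [ 0.3   -0.122  0.827] 0.887
-0.1 1377 [ 0.601 -0.03   0.158] 0.321
-0.0 2100 [0.6   0.026 0.289] 0.305
0.1 336 [0.601 0.104 0.147] 0.304
0.2 0  
0.3 0  
(array([ 1.538, -1.276, -0.03 ]), np.float64(0.241), np.float64(21.65))
(array([ 2.452, -3.441,  0.07 ]), np.float64(0.241), np.float64(21.65))
```

Emit:
{"method": "send_rows", "body": {
  "steps": "0.5 0.2 -0.17 0 0.06;0.8 0.35 -0.3 0 0.12;1 0.5 -0.43 0 0.18;1 0.64 -0.55 0 0.24;1 0.77 -0.65 0 0.24",
  "squeeze": 20
}}

```text
clock: 0.97
tcp_pos: [0.3539, -0.4706, 0.2139]
eef_rot: [-3.141, 0.008, 0.0]
ft_force: [0.9, -0.8, -0.5]
finger_gap: 0.0604
grip_force: 0.0
```

```bash
python3 -c "
from h import *
s=telemetry.get_state();print(s['tcp_pos'],s['finger_gap'],s['clock'],rows([.45,-.3,.22],0),rows([.46,.17,.18],0))"
```

```text
[ 0.35390964 -0.47062796  0.21392046] 0.0604320191795891 0.9667 (array([ 0.476, -0.856, -0.03 ]), np.float64(-0.003), np.float64(-0.31)) (array([ 0.513, -3.206,  0.17 ]), np.float64(-0.003), np.float64(-0.31))
```

Emit:
{"method": "send_rows", "body": {
  "steps": "1 0.12 -0.17 0 0;1 0.24 -0.34 0 0;1 0.36 -0.52 0 0;1 0.46 -0.7 0 0;1 0.5 -0.87 0 0"
}}

```text
clock: 1.38
tcp_pos: [0.4551, -0.2972, 0.2143]
eef_rot: [3.141, 0.002, 0.002]
ft_force: [0.5, 0.6, 0.6]
finger_gap: 0.0273
grip_force: 0.0
```

Emit:
{"method": "send_rows", "body": {
  "steps": "1 0 -0.2 0 0;1 0 -0.4 0 0;1 0 -0.6 0 0;1 0 -0.8 0 0;1 0 -1 0 0"
}}

```text
clock: 1.8
tcp_pos: [0.4528, -0.0972, 0.2142]
eef_rot: [3.141, 0.001, 0.001]
ft_force: [1.7, 0.3, -0.1]
finger_gap: 0.0006
grip_force: 0.0
```

Emit:
{"method": "send_rows", "body": {
  "steps": "1 0.02 -0.2 0 0;1 0.04 -0.4 0 0;1 0.05 -0.6 0 0;1 0.05 -0.8 0 0;1 0.05 -1 0 0"
}}

```text
clock: 2.22
tcp_pos: [0.4627, 0.1031, 0.2143]
eef_rot: [-3.141, -0.001, -0.001]
ft_force: [0.1, -0.8, -0.5]
finger_gap: 0.0008
grip_force: 0.0
```

Emit:
{"method": "send_rows", "body": {
  "steps": "1 0 -0.1 0 0;1 0 -0.2 0.05 0;1 0 -0.3 0.1 0;1 0 -0.35 0.15 0;1 0 -0.35 0.15 0"
}}

```text
clock: 2.63
tcp_pos: [0.462, 0.1721, 0.1822]
eef_rot: [3.141, 0.004, -0.003]
ft_force: [-0.4, -0.9, -1.1]
finger_gap: 0.0001
grip_force: 0.0
```

```bash
python3 - <<'E'
from h import *
s=telemetry.get_state();print(s['tcp_pos'],s['eef_rot'],s['finger_gap'],s['clock'])
c=optics.calibration("wrist"); T=pose("wrist",c)
im,d=optics.capture("wrist"); np.savez("w.npz",im=im,d=d,T=T); save("w1",cv2.resize(im,(800,600)))
P=pts("wrist",d,T)
for n in["row_vial_a_mid","gate","rail","spare_vial"]:
    for o in models.regions_of("wrist",n)[:9]:
        q=P[o["region"]&(d>0)]; print(n,round(o["p"],2),np.round(o["extent"],1),np.median(q,0).round(4),q[:,2].max().round(3))
E
```

```text
[0.46196883 0.17205055 0.18223852] [ 3.14101598  0.00391691 -0.00332202] 0.00012916226905604849 2.6333
row_vial_a_mid 0.88 [264.3 172.8  19.4  22.1] [0.4749 0.1584 0.0477] 0.05
gate 0.62 [258.4 205.8  67.1  24.7] [0.4369 0.1406 0.0331] 0.266
gate 0.2 [264.7 171.2  24.4  25.5] [0.4748 0.1587 0.0477] 0.05
rail 0.9 [268.1 169.6 279.1  96.1] [0.4772 0.1454 0.0072] 0.266
rail 0.19 [358.7 232.6  28.6  19. ] [0.402  0.0498 0.0283] 0.283
spare_vial 0.64 [357.6 231.8  30.9  19.5] [0.402  0.0492 0.03  ] 0.042
```

View pics/w1.png

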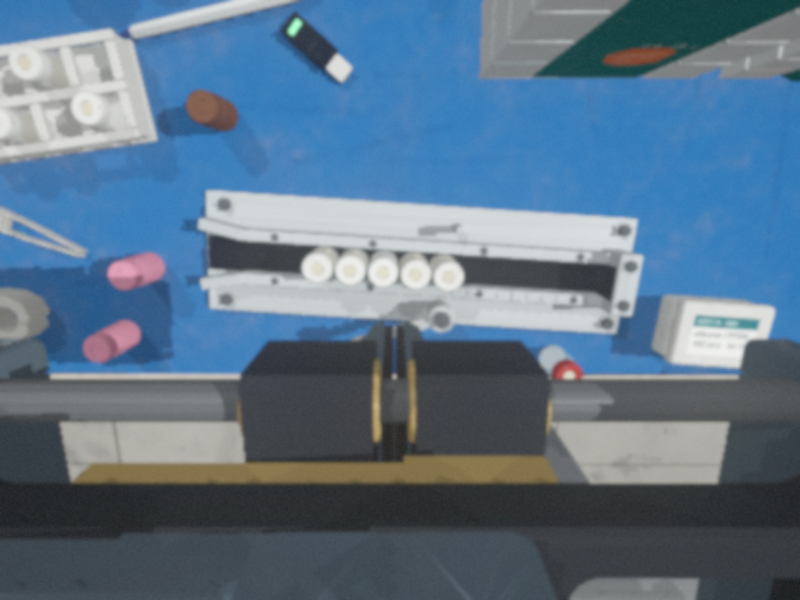

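The wrist view shows the rail plate with corners at (207,190), (637,218), (632,331) and (210,308), in the 800x600 picture. Caps run from (319,267) to (448,274), the pivot is at (440,317), and the gate pin is hidden behind the fingers. Red and blue spares are at (560,365).

```bash
python3 - <<'E'
from h import *
z=np.load("w.npz"); im,d,T=z["im"],z["d"],z["T"]; k=1.5625
f=lambda u,v,h: ray("wrist",u/k,v/k,h,T)
C=[f(207,190,.006),f(637,218,.006),f(632,331,.006),f(210,308,.006)]
for c in C: print(c.round(4))
V=[f(u,v,.048) for u,v in[(319,267),(351,268),(383,270),(415,272),(448,274)]]
for v in V: print("cap",v.round(4))
print("pivot",f(440,317,.038).round(4))
ctr=np.mean(C,0); e=((C[0]-C[1])+(C[3]-C[2]))/2; ang=np.arctan2(-e[0],e[1]); print("plate",ctr.round(4),np.degrees(ang), np.linalg.norm(e))
# black lane
P=pts("wrist",d,T); g=im.max(-1)
m=(g<70)&(np.abs(P[...,2]-.008)<.006)&(abs(P[...,0]-.475)<.05)&(P[...,1]>-.02)&(P[...,1]<.32)
q=P[m]; mm=cv2.minAreaRect(q[:,:2].astype(np.float32)); print(m.sum(),mm, np.polyfit(q[:,1],q[:,0],1))
# top-image cross check
zt=np.load("t.npz"); Ft=lambda u,v,h: ray("top",135+u/4.2,170+v/4.2,h)
print("top caps",[Ft(u,v,.048).round(4) for u,v in[(213,158),(347,165)]],"pivot",Ft(345,215,.038).round(4),"pin",Ft(258,241,.055).round(4),"red",Ft(483,272,.04).round(4),"blue",Ft(441,272,.04).round(4))
print("top plate",[Ft(u,v,.006).round(4) for u,v in[(98,92),(560,110),(557,243),(90,224)]])
E
```

```text
[0.5263 0.3082 0.006 ]
[ 0.5067 -0.0086  0.006 ]
[ 0.419  -0.0161  0.006 ]
[0.4371 0.3145 0.006 ]
cap [0.4768 0.2217 0.048 ]
cap [0.4762 0.2003 0.048 ]
cap [0.4749 0.1789 0.048 ]
cap [0.4736 0.1574 0.048 ]
cap [0.4722 0.1353 0.048 ]
pivot [0.4394 0.1388 0.038 ]
plate [0.4723 0.1495 0.006 ] -3.3360166889647505 0.32421791968197505
488 ((0.47167137265205383, 0.16337332129478455), (0.2913725674152374, 0.02002876065671444), 86.07685089111328) [0.05861825 0.46138121]
top caps [array([0.4749, 0.2228, 0.048 ]), array([0.4686, 0.1337, 0.048 ])] pivot [0.4359 0.1362 0.038 ] pin [0.419  0.1919 0.055 ] red [0.3963 0.0446 0.04  ] blue [0.3968 0.0725 0.04  ]
top plate [array([0.526 , 0.3102, 0.006 ]), array([ 0.5075, -0.01  ,  0.006 ]), array([ 0.4158, -0.006 ,  0.006 ]), array([0.4346, 0.3148, 0.006 ])]
```

```bash
python3 -c "
from h import *
print(rows([.479,.265,.08],-3.4),rows([.479,.265,.026],-3.4))"
```

```text
(array([ 0.078, -0.473,  0.522]), np.float64(0.038), np.float64(-0.01)) (array([ 0.078, -0.473,  0.792]), np.float64(0.038), np.float64(-0.01))
```

Emit:
{"method": "send_rows", "body": {
  "steps": "1 0.04 -0.2 0 0.038;1 0.08 -0.4 0.1 0.038;1 0.08 -0.47 0.25 0.038;1 0.08 -0.47 0.4 0.038;1 0.08 -0.47 0.52 0.038"
}}

```text
clock: 3.3
tcp_pos: [0.4789, 0.2653, 0.0786]
eef_rot: [-3.14, 0.092, -0.0]
ft_force: [-0.3, 0.1, -0.3]
finger_gap: -0.0002
grip_force: 0.0
```

Emit:
{"method": "send_rows", "body": {
  "steps": "1 0 0 0.08 0;1 0 0 0.16 0;1 0 0 0.22 0;1 0 0 0.265 0;1 0 0 0.265 0"
}}

```text
clock: 3.72
tcp_pos: [0.4784, 0.2644, 0.0258]
eef_rot: [3.139, -0.094, -0.002]
ft_force: [-1.2, -0.7, 0.2]
finger_gap: 0.0003
grip_force: 0.0
```

```bash
python3 - <<'E'
from h import *
s=telemetry.get_state();print(s['tcp_pos'],s['ft_force'],s['clock'],rows(s['tcp_pos'],-3.4))
T=pose("wrist",optics.calibration("wrist"))
im,d=optics.capture("wrist"); np.savez("w2.npz",im=im,d=d,T=T); save("w2",cv2.resize(im,(800,600)))
E
```

```text
[0.47842506 0.26438484 0.02582862] [-1.19654213 -0.68322805  0.1842506 ] 3.7167 (array([0., 0., 0.]), np.float64(-0.0), np.float64(-3.41))
```

View pics/w2.png

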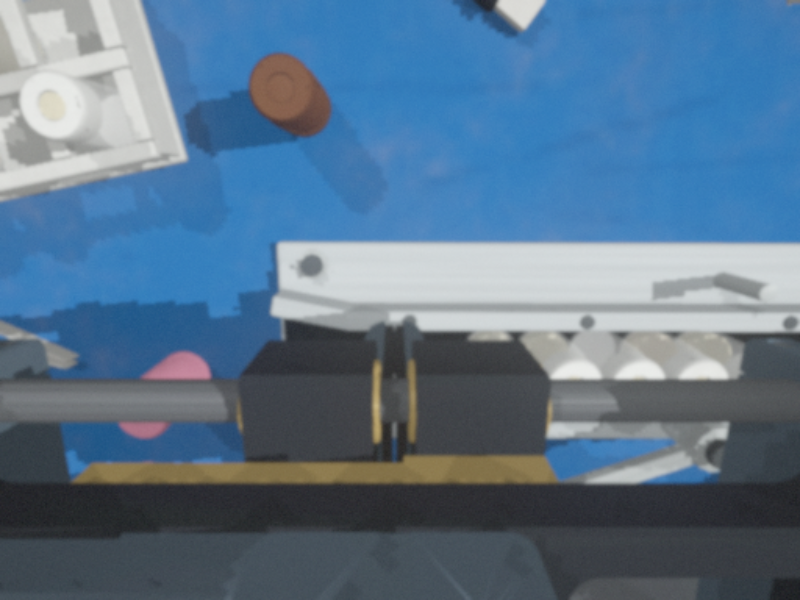

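The rail is now exactly horizontal in the wrist image, so yaw matches. The fingertips at (395,325) sit in the lane behind the row, whose rearmost cap is near (490,340). The gate arm is open, running from (712,450) to (570,480). Pushing along tool +y.

Emit:
{"method": "send_rows", "body": {
  "steps": "1 0 0.03 0 0;1 0 0.055 0 0;1 0 0.075 0 0;1 0 0.09 0 0;1 0 0.105 0 0"
}}

```text
clock: 4.18
tcp_pos: [0.4778, 0.2437, 0.0274]
eef_rot: [-3.14, 0.093, -0.001]
ft_force: [-0.2, 0.7, -0.7]
finger_gap: 0.0003
grip_force: 0.1
```

Emit:
{"method": "send_rows", "body": {
  "steps": "1 0 0.02 0 0;1 0 0.04 0 0;1 0 0.06 0 0;1 0 0.08 0 0;1 0 0.1 0 0"
}}

```text
clock: 4.6
tcp_pos: [0.4764, 0.2238, 0.0269]
eef_rot: [-3.14, 0.093, -0.0]
ft_force: [-0.1, 0.7, 0.4]
finger_gap: 0.0003
grip_force: 0.2
```

Emit:
{"method": "send_rows", "body": {
  "steps": "1 0 0.03 0 0;1 0 0.06 0 0;1 0 0.09 0 0;1 0 0.12 0 0;1 0 0.14 0 0"
}}

```text
clock: 5.02
tcp_pos: [0.4746, 0.1954, 0.0269]
eef_rot: [3.14, -0.093, -0.0]
ft_force: [-0.7, 1.0, -0.5]
finger_gap: 0.0007
grip_force: 0.2
```

Emit:
{"method": "send_rows", "body": {
  "steps": "1 0 0.02 0 0;1 0 0.04 0 0;1 0 0.06 0 0;1 0 0.08 0 0;1 0 0.1 0 0"
}}

```text
clock: 5.43
tcp_pos: [0.4736, 0.1759, 0.0269]
eef_rot: [-3.14, 0.092, -0.0]
ft_force: [-0.6, 0.6, -0.9]
finger_gap: 0.0007
grip_force: 0.1
```

```bash
python3 - <<'E'
from h import *
s=telemetry.get_state();print(s['tcp_pos'],s['ft_force'],s['clock'])
T=pose("wrist",optics.calibration("wrist"))
im,d=optics.capture("wrist"); im2,_=optics.capture("top"); 
a=cv2.resize(im,(464,348)); b=cv2.resize(im2[180:250,150:280],None,fx=6,fy=3.5*1.0,interpolation=cv2.INTER_CUBIC) if 0 else cv2.resize(im2[190:245,150:280],(780,330),interpolation=cv2.INTER_CUBIC)
out=np.zeros((600,780,3),np.uint8); out[:330]=b; out[332:600,:402]=cv2.resize(im,(402,302))[:268]; save("p1",out)
E
```

```text
[0.47355047 0.17590566 0.02693907] [-0.6300556   0.58703236 -0.87136885] 5.4333
```

View pics/p1.png

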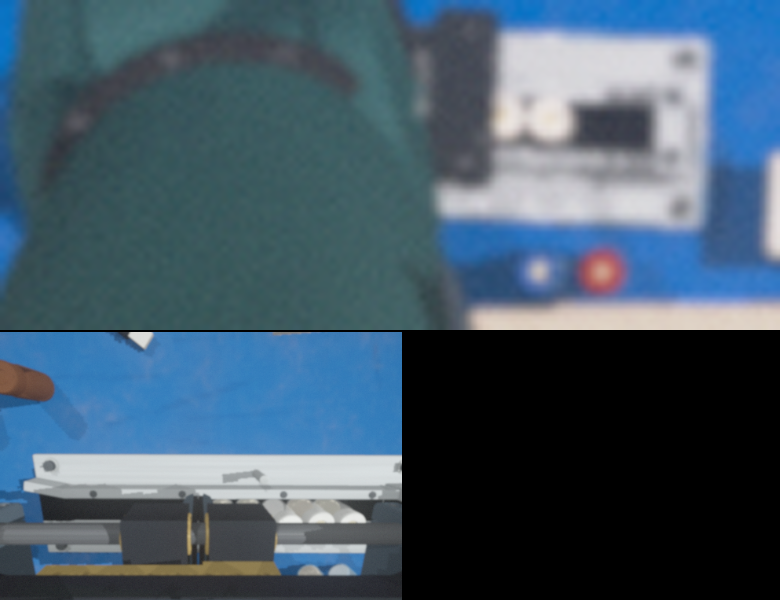

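The top view shows the vials upright ahead of the hand. The front cap's edge is at zoom x≈575 and the stop face at ≈655, so about 38 mm is left.

Emit:
{"method": "send_rows", "body": {
  "steps": "1 0 0.025 0 0;1 0 0.05 0 0;1 0 0.075 0 0;1 0 0.1 0 0;1 0 0.12 0 0"
}}

```text
clock: 5.95
tcp_pos: [0.4721, 0.1517, 0.0269]
eef_rot: [3.14, -0.093, -0.0]
ft_force: [0.1, 0.1, -0.2]
finger_gap: 0.0005
grip_force: 0.1
```

Emit:
{"method": "send_rows", "body": {
  "steps": "1 0 0.01 0 0;1 0 0.02 0 0;1 0 0.03 0 0;1 0 0.04 0 0;1 0 0.045 0 0"
}}

```text
clock: 6.37
tcp_pos: [0.4716, 0.1431, 0.0269]
eef_rot: [3.14, -0.092, -0.0]
ft_force: [0.6, 0.4, 0.6]
finger_gap: 0.0005
grip_force: 0.1
```

```bash
python3 - <<'E'
from h import *
s=telemetry.get_state();print(s['tcp_pos'],s['ft_force'],s['clock'])
im2,d=optics.capture("top"); c=optics.calibration("top")
np.savez("t2.npz",im=im2,d=d)
b=cv2.resize(im2[195:235,215:275],(780,520),interpolation=cv2.INTER_CUBIC); save("p2",b)
E
```

```text
[0.47159504 0.14314392 0.02691505] [0.55255238 0.41721605 0.58168201] 6.3667
```

View pics/p2.png

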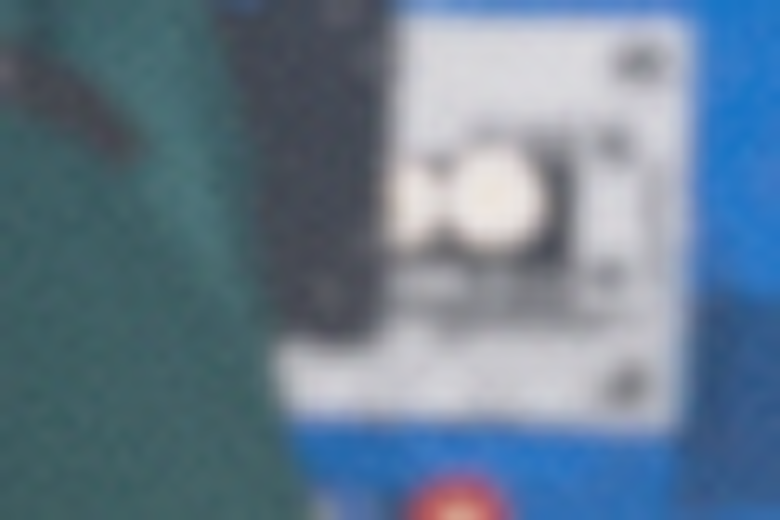

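About 30 zoom px remain between the front cap (x≈545) and the stop (x≈575), roughly 6 mm. I'll creep from here and watch the force.

Emit:
{"method": "send_rows", "body": {
  "steps": "1 0 0.005 0 0;1 0 0.01 0 0;1 0 0.015 0 0;1 0 0.02 0 0;1 0 0.02 0 0"
}}

```text
clock: 6.83
tcp_pos: [0.4713, 0.1392, 0.0269]
eef_rot: [3.14, -0.093, -0.0]
ft_force: [-0.7, -0.3, -0.2]
finger_gap: 0.0002
grip_force: 0.0
```

Emit:
{"method": "send_rows", "body": {
  "steps": "1 0 0.003 0 0;1 0 0.005 0 0;1 0 0.005 0 0"
}}

```text
clock: 7.08
tcp_pos: [0.4713, 0.1383, 0.0269]
eef_rot: [-3.14, 0.093, -0.0]
ft_force: [-0.3, 0.7, -0.1]
finger_gap: 0.0004
grip_force: 0.1
```

Emit:
{"method": "send_rows", "body": {
  "steps": "1 0 0.003 0 0;1 0 0.005 0 0;1 0 0.005 0 0"
}}

```text
clock: 7.33
tcp_pos: [0.4713, 0.1373, 0.0269]
eef_rot: [-3.14, 0.092, 0.0]
ft_force: [0.3, 0.6, -0.1]
finger_gap: 0.0008
grip_force: 0.1
```

Emit:
{"method": "send_rows", "body": {
  "steps": "1 0 0.003 0 0;1 0 0.005 0 0;1 0 0.005 0 0"
}}

```text
clock: 7.58
tcp_pos: [0.4712, 0.1363, 0.027]
eef_rot: [-3.14, 0.093, -0.0]
ft_force: [-0.7, 0.9, 0.7]
finger_gap: 0.0005
grip_force: 0.4
```

Emit:
{"method": "send_rows", "body": {
  "steps": "1 0 0.003 0 0;1 0 0.005 0 0;1 0 0.005 0 0"
}}

```text
clock: 7.83
tcp_pos: [0.4715, 0.1355, 0.0271]
eef_rot: [-3.14, 0.093, -0.001]
ft_force: [-0.2, 5.3, 1.8]
finger_gap: 0.0007
grip_force: 2.6
```

Contact at 5.3 N. I'll hold briefly, then back off slowly, lift, and look.

Emit:
{"method": "send_rows", "body": {
  "steps": "1 0 0.002 0 0;1 0 0.002 0 0;1 0 0.002 0 0;1 0 0.002 0 0"
}}

```text
clock: 8.17
tcp_pos: [0.4716, 0.1353, 0.0272]
eef_rot: [-3.14, 0.093, -0.001]
ft_force: [-0.7, 6.8, 1.8]
finger_gap: 0.0005
grip_force: 3.5
```

Emit:
{"method": "send_rows", "body": {
  "steps": "1 0 -0.005 0 0;1 0 -0.015 0 0;1 0 -0.04 0 0;1 0 -0.08 0 0;1 0 -0.15 0 0"
}}

```text
clock: 8.58
tcp_pos: [0.4727, 0.165, 0.0268]
eef_rot: [3.14, -0.094, -0.001]
ft_force: [-0.3, 1.2, 0.3]
finger_gap: 0.0004
grip_force: 0.0
```

Emit:
{"method": "send_rows", "body": {
  "steps": "1 0 0 -0.15 0;1 0 0 -0.3 0;1 0 0 -0.5 0;1 0 0 -0.65 0;1 0 0 -0.65 0"
}}

```text
clock: 9.0
tcp_pos: [0.4757, 0.1664, 0.1626]
eef_rot: [-3.138, 0.092, -0.012]
ft_force: [1.1, -0.1, -0.2]
finger_gap: -0.0
grip_force: 0.0
```

```bash
python3 - <<'E'
from h import *
s=telemetry.get_state();print(s['tcp_pos'],s['ft_force'],s['clock'])
T=pose("wrist",optics.calibration("wrist"))
im,d=optics.capture("wrist"); np.savez("w3.npz",im=im,d=d,T=T); save("w3",cv2.resize(im[60:300,100:500],(800,480),interpolation=cv2.INTER_CUBIC))
E
```

```text
[0.47574108 0.16635568 0.16257239] [ 1.11614527 -0.12486115 -0.20236175] 9.0
```

View pics/w3.png

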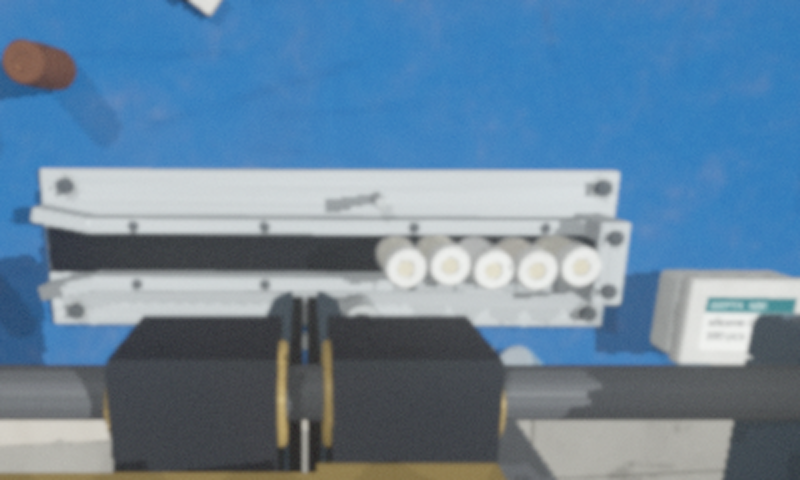

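The row is closed up against the stop: caps from (406,268) to (582,265) touch with no gap and the front one meets the stop block at (600,260). The gate is still open. Next is the gate: push its pin first in rail +x, then from behind in rail -y.

```bash
python3 -c "
from h import *
print(rows([.3905,.190,.09],-3.4),rows([.3905,.190,.036],-3.4),telemetry.get_state()['joint_positions'])
z=np.load('w3.npz')
for u,v in[(406,268),(582,265)]: print(ray('wrist',100+u/2,60+v/2,.048,z['T']))
"
```

```text
(array([-0.429, -0.095,  0.348]), np.float64(0.0), np.float64(-3.36)) (array([-0.43 , -0.094,  0.618]), np.float64(0.0), np.float64(-3.36)) [ 2.90011860e-01  1.44415443e-01  2.15843607e+00 -5.16104148e-05
  8.33211822e-01  1.91941404e+00]
[0.46896671 0.11586273 0.048     ]
[0.46540922 0.02858168 0.048     ]
```

Emit:
{"method": "send_rows", "body": {
  "steps": "1 -0.12 -0.05 0 0;1 -0.25 -0.1 0.05 0;1 -0.38 -0.1 0.15 0;1 -0.43 -0.1 0.25 0;1 -0.43 -0.1 0.32 0"
}}

```text
clock: 9.47
tcp_pos: [0.3845, 0.1896, 0.0906]
eef_rot: [3.139, -0.09, -0.005]
ft_force: [1.0, -0.3, -0.3]
finger_gap: 0.0005
grip_force: 0.0
```

```bash
python3 - <<'E'
from h import *
s=telemetry.get_state();print(s['tcp_pos'],s['ft_force'],s['clock'],rows([.3905,.19,.036],-3.4))
T=pose("wrist",optics.calibration("wrist"))
im,d=optics.capture("wrist"); np.savez("w4.npz",im=im,d=d,T=T); save("w4",cv2.resize(im[80:300,150:450],(780,572),interpolation=cv2.INTER_CUBIC))
E
```

```text
[0.38451021 0.18960962 0.09059563] [ 0.97536954 -0.2824279  -0.27196572] 9.4667 (array([ 0.031, -0.004,  0.273]), np.float64(0.001), np.float64(-3.3))
```

View pics/w4.png

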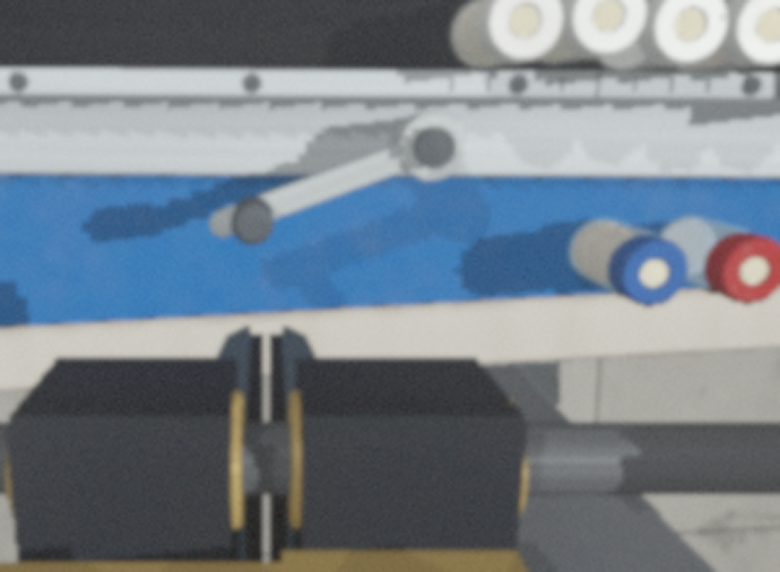

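The pin is at (252,220), the pivot at (434,146), and the closed fingertips at (267,330), right opposite the pin. The spares are well to the right at (653,272) and (752,270).

```bash
python3 -c "
from h import *
T=np.load('w4.npz')['T']
f=lambda u,v,z: ray('wrist',150+u/2.6,80+v/2.6,z,T)
p,q=f(252,220,.055),f(434,146,.038);print(p,q,np.linalg.norm(p-q),'gate deg',np.degrees(np.arctan2(*(p-q)[1::-1]))+3.4)
print(telemetry.get_state()['tcp_pos'])"
```

```text
[0.42119673 0.19064997 0.055     ] [0.43684469 0.13778503 0.038     ] 0.05769366981305917 gate deg 109.88869001296311
[0.38472755 0.18929122 0.08899432]
```

Emit:
{"method": "send_rows", "body": {
  "steps": "1 0.03 0 0.08 0;1 0.03 0 0.15 0;1 0.03 0 0.22 0;1 0.03 0 0.27 0;1 0.03 0 0.27 0"
}}

```text
clock: 9.93
tcp_pos: [0.3931, 0.1892, 0.0372]
eef_rot: [3.139, -0.092, -0.005]
ft_force: [-1.3, -0.5, -0.4]
finger_gap: 0.0004
grip_force: 0.0
```

Emit:
{"method": "send_rows", "body": {
  "steps": "1 0.02 0 0 0;1 0.045 0 0 0;1 0.07 0 0 0;1 0.1 0 0 0;1 0.13 0 0 0"
}}

```text
clock: 10.35
tcp_pos: [0.4213, 0.1881, 0.0395]
eef_rot: [-3.14, 0.093, -0.002]
ft_force: [-0.6, 0.7, 1.0]
finger_gap: 0.0003
grip_force: 0.3
```

Emit:
{"method": "send_rows", "body": {
  "steps": "1 0.03 0 0 0;1 0.06 0.005 0 0;1 0.09 0.01 0 0;1 0.12 0.015 0 0;1 0.15 0.02 0 0"
}}

```text
clock: 10.77
tcp_pos: [0.4504, 0.182, 0.0389]
eef_rot: [3.14, -0.093, -0.0]
ft_force: [-1.0, 0.5, 0.7]
finger_gap: 0.0005
grip_force: 0.3
```

```bash
python3 - <<'E'
from h import *
s=telemetry.get_state();print(s['tcp_pos'],s['ft_force'],s['clock'])
T=pose("wrist",optics.calibration("wrist"))
im,d=optics.capture("wrist"); np.savez("w5.npz",im=im,d=d,T=T); save("w5",cv2.resize(im,(800,600),interpolation=cv2.INTER_CUBIC))
E
```

```text
[0.45039473 0.18200115 0.03887546] [-1.04480537  0.50456608  0.70205149] 10.7667
```

View pics/w5.png

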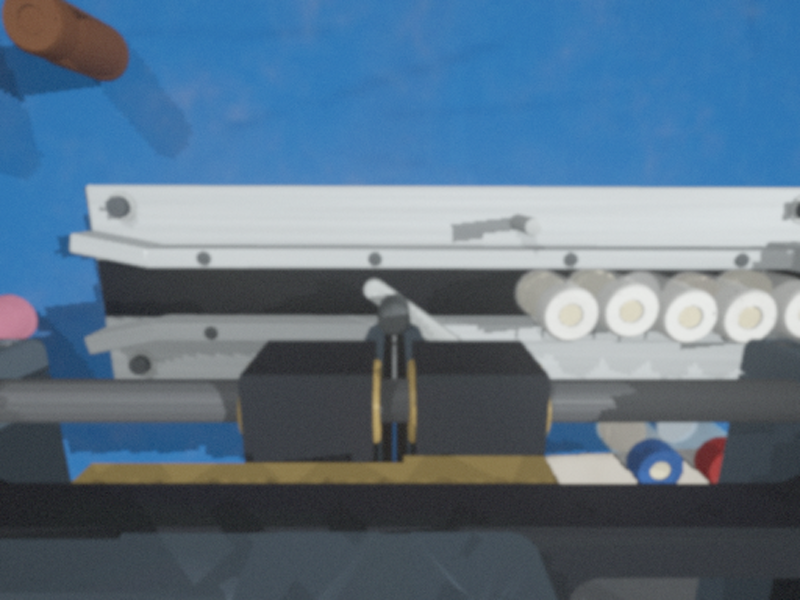

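The gate has swung past halfway: its pin is at (395,312) in front of the fingertips, and the arm tip is at (375,290) over the lane. The vials have not moved. Next I go round behind the pin and push in rail -y.

Emit:
{"method": "send_rows", "body": {
  "steps": "1 -0.03 0 0 0;1 -0.03 -0.05 0 0;1 -0.03 -0.1 0 0;1 -0.03 -0.14 0 0;1 -0.03 -0.14 0 0"
}}

```text
clock: 11.23
tcp_pos: [0.4459, 0.2125, 0.0392]
eef_rot: [-3.14, 0.09, -0.002]
ft_force: [0.3, -0.2, -0.0]
finger_gap: 0.0002
grip_force: 0.0
```

Emit:
{"method": "send_rows", "body": {
  "steps": "1 0.05 0 0 0;1 0.1 0 0 0;1 0.15 0 0 0;1 0.19 0 0 0;1 0.19 0 0 0"
}}

```text
clock: 11.65
tcp_pos: [0.4857, 0.2082, 0.0392]
eef_rot: [-3.14, 0.094, -0.002]
ft_force: [0.3, -0.9, 0.3]
finger_gap: 0.0002
grip_force: 0.0
```

Emit:
{"method": "send_rows", "body": {
  "steps": "1 0 0.04 0 0;1 0 0.07 0 0;1 0 0.1 0 0;1 0 0.13 0 0;1 0 0.16 0 0"
}}

```text
clock: 12.07
tcp_pos: [0.4814, 0.1757, 0.0391]
eef_rot: [-3.14, 0.093, -0.0]
ft_force: [0.8, 1.7, 0.7]
finger_gap: -0.0002
grip_force: 0.7
```

Emit:
{"method": "send_rows", "body": {
  "steps": "1 0.01 0.025 0 0;1 0.02 0.045 0 0;1 0.03 0.065 0 0;1 0.04 0.085 0 0;1 0.04 0.1 0 0"
}}

```text
clock: 12.48
tcp_pos: [0.4887, 0.1555, 0.0389]
eef_rot: [3.14, -0.093, 0.0]
ft_force: [-0.1, 0.3, -0.3]
finger_gap: 0.0005
grip_force: 0.3
```

Emit:
{"method": "send_rows", "body": {
  "steps": "1 0 0.01 0 0;1 0 0.02 0 0;1 0 0.025 0 0;1 0 0.025 0 0"
}}

```text
clock: 12.82
tcp_pos: [0.488, 0.1508, 0.0389]
eef_rot: [3.14, -0.093, -0.0]
ft_force: [-0.1, 0.7, 0.6]
finger_gap: 0.0003
grip_force: 0.0
```

Emit:
{"method": "send_rows", "body": {
  "steps": "1 0 0.005 0 0;1 0 0.01 0 0;1 0 0.01 0 0"
}}

```text
clock: 13.07
tcp_pos: [0.4881, 0.1496, 0.039]
eef_rot: [-3.139, 0.093, -0.001]
ft_force: [0.1, 10.8, -2.2]
finger_gap: 0.0005
grip_force: 5.0
```

Emit:
{"method": "send_rows", "body": {
  "steps": "1 0 0.003 0 0;1 0 0.006 0 0;1 0 0.006 0 0"
}}

```text
clock: 13.32
tcp_pos: [0.4881, 0.149, 0.039]
eef_rot: [-3.138, 0.093, -0.001]
ft_force: [-1.4, 19.2, -3.4]
finger_gap: 0.0005
grip_force: 9.4
```

Emit:
{"method": "send_rows", "body": {
  "steps": "1 0 0.003 0 0;1 0 0.005 0 0;1 0 0.005 0 0"
}}

```text
clock: 13.57
tcp_pos: [0.4881, 0.1486, 0.0391]
eef_rot: [-3.138, 0.094, -0.001]
ft_force: [-1.9, 26.7, -3.0]
finger_gap: 0.0005
grip_force: 13.2
```

The gate is hard against its rest at the expected place (predicted y≈0.148). I'll back off, lift, and check by numbers.

Emit:
{"method": "send_rows", "body": {
  "steps": "1 0 -0.01 0 0;1 0 -0.02 0 0;1 0 -0.05 0 0;1 0 -0.1 0 0;1 0 -0.15 0 0"
}}

```text
clock: 13.98
tcp_pos: [0.4896, 0.1774, 0.0389]
eef_rot: [3.14, -0.093, -0.0]
ft_force: [0.3, -0.3, 0.3]
finger_gap: 0.0004
grip_force: 0.0
```

Emit:
{"method": "send_rows", "body": {
  "steps": "1 -0.05 0 -0.15 0;1 -0.15 0 -0.3 0;1 -0.25 0 -0.45 0;1 -0.35 0 -0.5 0;1 -0.35 0 -0.5 0"
}}

```text
clock: 14.4
tcp_pos: [0.4182, 0.1818, 0.141]
eef_rot: [-3.139, 0.091, -0.003]
ft_force: [-0.5, 0.3, -0.4]
finger_gap: 0.0005
grip_force: 0.0
```

```bash
python3 - <<'E'
from h import *
s=telemetry.get_state();print(s['tcp_pos'],s['ft_force'],s['clock'])
T=pose("wrist",optics.calibration("wrist"))
im,d=optics.capture("wrist"); np.savez("w6.npz",im=im,d=d,T=T); save("w6",im)
P=pts("wrist",d,T)
for n in["gate","row_vial_a_mid","spare_vial"]:
    for o in models.regions_of("wrist",n)[:6]:
        q=P[o["region"]&(d>0)]; print(n,round(o["p"],2),np.round(o["extent"],1),np.median(q,0).round(4))
# predicted pixel positions if shut: rail frame -> world
yaw=np.radians(-3.4); piv=np.array([.437,.1377]); ex=np.array([np.cos(yaw),np.sin(yaw)])
for a in(0,.056,.070): 
    p=piv+a*ex; print("pred",a,np.round(proj("wrist",[*p,.055 if a==.056 else .032],T),1))
# pin: dark blob above z .045
g=im.max(-1); m=((g<110)&(P[...,2]>.045)&(P[...,2]<.065)&(P[...,0]>.43)&(P[...,0]<.53)&(P[...,1]>.08)&(P[...,1]<.22)).astype(np.uint8)
k,l,st,ce=cv2.connectedComponentsWithStats(m)
for i in range(1,k):
    if st[i,4]>15: print("dark",st[i],ce[i].round(1),ray("wrist",*ce[i],.055,T).round(4))
# row caps: high points
m=((P[...,2]>.043)&(P[...,2]<.056)&(P[...,0]>.44)&(P[...,0]<.5)&(P[...,1]<.14)&(g>170)).astype(np.uint8)
q=P[m>0]; print("caps y range",np.percentile(q[:,1],[1,99]).round(4),"x",np.percentile(q[:,0],[1,99]).round(4))
c=cv2.HoughCircles(cv2.medianBlur(cv2.cvtColor(im,cv2.COLOR_RGB2GRAY),3),cv2.HOUGH_GRADIENT,1,12,param1=100,param2=16,minRadius=7,maxRadius=18)
if c is not None:
    for u,v,rr in c[0]:
        w=ray("wrist",u,v,.048,T)
        if .44<w[0]<.5 and w[1]<.2: print("circ",u,v,rr,w.round(4))
E
```

```text
[0.41815466 0.18175619 0.14104726] [-0.5454433   0.30084918 -0.42715558] 14.4
gate 0.66 [296.4 137.1  24.9  88.1] [0.4629 0.1364 0.033 ]
gate 0.28 [278.3 130.6 335.6  96.1] [0.4784 0.1672 0.0072]
row_vial_a_mid 0.67 [392.9 135.1  27.1  25.5] [0.4655 0.054  0.0477]
spare_vial 0.88 [359.8 205.6  30.3  25.1] [0.4001 0.0779 0.0387]
spare_vial 0.84 [386.5 204.7  39.7  28.2] [0.399  0.0496 0.0382]
pred 0 [296.6 169.3]
pred 0.056 [303.1 107.4]
pred 0.07 [299.5  92.3]
dark [296 105   7  10  38] [298.1 110.1] [0.491  0.1386 0.055 ]
caps y range [0.0222 0.125 ] x [0.4557 0.4785]
circ 319.5 133.5 14.1 [0.4703 0.1192 0.048 ]
circ 348.5 133.5 11.8 [0.4688 0.0938 0.048 ]
circ 371.5 134.5 11.8 [0.4668 0.0737 0.048 ]
circ 397.5 136.5 10.6 [0.4637 0.0508 0.048 ]
circ 424.5 134.5 12.5 [0.464  0.0273 0.048 ]
```

```bash
python3 - <<'E'
from h import *
for w in("w4","w3","w6"):
    z=np.load(w+".npz"); im,d,T=z["im"],z["d"],z["T"]; P=pts("wrist",d,T); g=im.max(-1)
    q=P[(P[...,2]>.043)&(P[...,2]<.056)&(P[...,0]>.44)&(P[...,0]<.5)&(P[...,1]<.14)&(g>170)]
    print(w,"caps y",np.percentile(q[:,1],[1,5,95,99]).round(4))
m=(P[...,2]>.028)&(P[...,2]<.037)&(P[...,0]>.445)&(P[...,0]<.512)&(P[...,1]>.115)&(P[...,1]<.17)
q=P[m]
for a in np.arange(.445,.512,.006):
    b=q[(q[:,0]>=a)&(q[:,0]<a+.006)]
    if len(b): print(round(a,3),len(b),np.percentile(b[:,1],[5,50,95]).round(4))
# colours around pin/bar
np.set_printoptions(linewidth=250)
print(g[86:176:4,284:326:2])
E
```

```text
w4 caps y [0.0222 0.0261 0.1204 0.1246]
w3 caps y [0.0226 0.0265 0.1208 0.1248]
w6 caps y [0.0222 0.0264 0.1207 0.125 ]
0.445 61 [0.1342 0.1381 0.1414]
0.451 55 [0.1331 0.1369 0.1407]
0.457 71 [0.1227 0.136  0.1404]
0.463 76 [0.1261 0.135  0.1401]
0.469 86 [0.1259 0.1348 0.1397]
0.475 88 [0.1187 0.1335 0.139 ]
0.481 58 [0.1318 0.1354 0.1389]
0.487 11 [0.1357 0.1381 0.1387]
0.493 14 [0.1239 0.1261 0.1379]
0.499 93 [0.1241 0.1321 0.1374]
0.505 12 [0.1316 0.1342 0.1366]
[[202 201 202 202 202 201 201 202 201 201 201 201 202 203 204 204 205 205 203 204 206]
 [218 219 219 218 218 219 219 218 219 219 219 219 218 218 219 219 219 219 219 218 220]
 [220 219 219 220 219 219 209 209 212 214 219 218 219 220 219 220 219 219 219 219 219]
 [216 217 216 217 217 204 194 210 212 216 202 202 213 214 215 217 217 217 216 218 217]
 [184 171 174 172 171 157 179 177 159 145 133 156 189 205 215 221 221 219 219 220 221]
 [160 157 162 173 174 149 101 102 118 123 124 124 135 184 209 217 217 217 216 217 217]
 [189 196 205 209 208 168  90  96 117 120 126 126 131 177 199 209 212 213 212 212 213]
 [162 164 161 162 1
[... 673 characters left out ...]
31]
 [159 151 152 151 147 179 198 186 166 145 135 148 167 169 160 147 152 182 192 195 192]
 [172 163 159 161 157 184 201 202 205 196 183 205 213 215 210 192 193 200 185 133 121]
 [159 157 158 170 170 187 202 202 203 186 179 190 196 178 173 177 181 179 180 187 188]
 [190 189 181 167 158 188 200 199 204 200 200 200 200 200 200 201 201 201 202 203 201]
 [143 143 145 166 195 204 205 205 205 205 203 202 202 203 203 205 203 207 207 204 203]
 [154 146 177 191 157 124 123 125 135 171 203 208 203 205 214 216 216 217 215 212 204]
 [157 149 154 148 119 119 117 119 119 127 179 202 199 201 211 213 214 213 214 214 212]
 [157 158 158 154 136 124 124 121 125 153 189 195 196 198 207 210 208 209 209 210 209]]
```

The bar lies along rail x to within about 1° and the pin is at its predicted pixel. The caps and the spare vials have not moved. Handing in.

```bash
python3 -c "
from h import *
print(ticket.sign_off())"
```

```text
the job is handed in; nothing more can be done
None
```

I closed the five vials up against the end stop, still upright, and swung the gate shut behind them. The job is handed in at about 14.5 s of the 48 s; sign-off returned no verdict, and my last check was from wrist-camera measurements.

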